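Sort inspected filter modules

ROBOT

A 6-joint arm with a two-finger parallel gripper is mounted at the origin on a cart in front of the work surface, level with it; the furniture and walls round the work are solid. World frame = base frame: x ahead of the robot, y to its left, z up, the work surface at z = 0. Lengths are in m, angles in degrees, forces in N, time in s.
With the tool pointing down it reaches from about 0.325 to 0.75 m from the base axis. Payload 7.6 kg.
Tool frame: the origin (TCP) lies midway between the tips of the shut fingers; the grasp point (between the pads) lies 19 mm behind it; z points along the fingers, y is the direction in which the jaws open and shut (so a half turn about z gives the same grasp; the last joint's range is limited). The gripper opens to 85 mm and grips with 20 to 120 N. Pads are 22 mm wide; open, the fingers measure 114 mm over their backs; the gripper's body (76 mm by 85 mm) begins 54 mm behind the grasp point. The pads swing forward as they close: fully open they stand 13 mm farther back than shut.
Start: joints at [-70.262, 2.991, 80.254, -0, 96.75, -4.028], TCP at [0.212, -0.48, 0.231] pointing down, gripper open.
Joint ranges: [-166.34, 166.34], [-52.06, 124.39], [6.96, 135.62], [-60.46, 240.46], [14.63, 156.25], [-167.68, 167.68]. Speed limits (degrees/s): [147.25, 147.25, 172.46, 180, 180, 180].

INTERFACE

Orientations are given as [roll, pitch, yaw] about the fixed x, y, z axes, in that order (R = Rz(yaw) Ry(pitch) Rx(roll)).
In Python, from workcell import r gives the robot as it stands. The module is installed in compiled form; this text tells all that it offers.
- The arm moves only by the tool carry_out, never from a script. Its argument "rows" is text: rows parted by semicolons, each of 7 numbers parted by spaces: the shift along the world's x, y, z in units of 300 mm (1.0 is 300 mm), then the turn, a rotation vector about the world's x, y, z in units of pi/2 rad (1.0 is pi/2 rad), then the gripper command: -1 is fully open, 1 is shut, values between are in proportion. In form: x y z ax ay az jaw; .... A call has 1 to 10 rows; each row is the pose to reach, as a shift and turn from the pose commanded when the call began; what a row does not reach only later rows make up. A row lasts 1/10 s, in which the tool goes at most 50 mm and 8.59 degrees, less where a joint would pass 70% of its speed; a pose out of reach is approached as far as the arm can. A call with a number of a shift or a turn outside -1 to 1 is refused whole. A call with a gripper value outside its range is refused whole. The fingers move at their own pace and stop on an object; the grip force is fixed at half the most. Time passes only in rows, so rows that repeat a pose let the fingers close. It gives the time, the measured TCP pose, the force and the opening at its end, in the units of the state.
- r.get_obs(): the state, without advancing time (a new reading comes with each control period).
- r.grab_frame(name): name is "scene" or "side" or "wrist"; returns a dict with "image" (400x640x3 uint8, red, green, blue), "range_z" (400x640 float32, m along the optical axis (not along the pixel's ray), 0 where there is no reading), "fovy" (degrees; the focal length in pixels is half the picture's height over the tangent of half this angle, whatever the lens; pixels are square), "cx", "cy" (the principal point, pixels), "k1" (the pictures are not rectified: a ray, as slopes to the right and down, at radius r is drawn at 1 + k1 r^2 times it, then the intrinsics apply), "world_to_cam" (4x4, takes a point from world to camera coordinates); the wrist camera has in their place "T_tool_cam" (4x4, takes a point from camera to tool coordinates, whose origin is the TCP and whose axes are the flange's). Camera axes: x right, y down, z forward; pixel columns grow to the right and rows downward; lengths in m; the calibration is good to about 2 mm. A picture is of the moment at which its call begins: read the wrist's pose just before it.
- r.finish_job(): hands the job in, once; it reports no verdict.
The state is a dict: "time": time; "joint_positions": joint angles; "qd": joint speeds; "joint_torque": joint torques, N m; "ee_pos": TCP position; "tool_rot": TCP orientation; "contact_force": force on the tool from outside, world axes, zero at the start; "moment": the same for the moment, N m; "gripper_width": finger opening in m.
Only numpy, scipy, OpenCV 4.12 (cv2) and the standard library are available. Lean on these libraries where they do the work, as an engineer would, in place of code of your own. Each camera call takes 0.05 s, during which the arm holds its last target. There are 200 camera calls.

TASK

Sort the four inspected filter modules by the white tag on top of each. A round tag means it passed: lay each passed module flat, tag up, down in the nest of its own length in the shallow metal tray (either way round). A narrow straight strip means it is rejected: put those two modules in the grey open bin, down on its floor. Leave the other things on the worktop where they are and the modules released and at rest.

Things in the scene. Friction and masses are not known exactly. Their poses are not given: they have to be found in the camera images.
- long_round: Passed long filter module: black box 70 long x 36 wide x 36 mm high (with its tag), smooth flat upright sides, about 0.12 kg, with a white round disc, 30 mm across, in the middle of its top. Starts flat on the worktop, tag up. Origin at the centre of the underside; x along the length, y across the 36 mm width, z up through the tag. Can be gripped across its width.
- long_strip: Rejected long filter module: black box 70 long x 36 wide x 36 mm high (with its tag), smooth flat upright sides, about 0.12 kg, with a white narrow strip, 38 x 9 mm, along the box, in the middle of its top. Starts flat on the worktop, tag up. Origin at the centre of the underside; x along the length, y across the 36 mm width, z up through the tag. Can be gripped across its width.
- short_round: Passed short filter module: black box 44 long x 36 wide x 36 mm high (with its tag), smooth flat upright sides, about 0.12 kg, with a white round disc, 30 mm across, in the middle of its top. Starts flat on the worktop, tag up. Origin at the centre of the underside; x along the length, y across the 36 mm width, z up through the tag. Can be gripped across its width.
- short_strip: Rejected short filter module: black box 44 long x 36 wide x 36 mm high (with its tag), smooth flat upright sides, about 0.12 kg, with a white narrow strip, 38 x 9 mm, along the box, in the middle of its top. Starts flat on the worktop, tag up. Origin at the centre of the underside; x along the length, y across the 36 mm width, z up through the tag. Can be gripped across its width.
- long_strip_mid (a point): Middle of the long strip-tag module, 18 mm over its underside.
- short_strip_mid (a point): Middle of the short strip-tag module, 18 mm over its underside.
- nest_tray: Fixed shallow metal tray for passed modules, dark base plate 154 (x) x 62 (y) x 4 mm, with two nests in a row along x, bounded by bright walls 4 mm thick that rise 7 mm over the nest floors (11 mm over the worktop). Origin at the centre of its underside, on the worktop; z up. The tray and the bin stand one behind the other, left of the modules, either one nearer the robot; their x axes point roughly to the robot's left.
- long_nest (a point): Centre of the floor of the long nest, 4 mm over the worktop; axes as the tray's. Nest inside 80 (x) x 46 (y) mm, 7 mm deep, 5 mm of play all round a long module laid along x.
- short_nest (a point): Centre of the floor of the short nest, 4 mm over the worktop; axes as the tray's. Nest inside 54 (x) x 46 (y) mm, 7 mm deep, 5 mm of play all round a short module laid along x.
- reject_bin: Fixed grey plastic open bin for rejected modules, outside 138 (x) x 108 (y) x 30 mm high, walls and floor 4 mm thick. Origin at the centre of its underside, on the worktop; z up. Beside the tray, in front of it or behind it.
- vial: Small amber vial with a black cap, 25 mm wide, 50 mm high, a bystander. Origin at the centre of its underside.
- vial2: A second vial like the first (25 mm wide, 50 mm high), on the robot's side of the modules, a bystander. Origin at the centre of its underside.
- timer: White bench timer lying flat, 58 x 62 x 21 mm, a bystander. Origin at the centre of its underside.
- marker: Black and white marker pen lying flat, 17 x 135 x 16 mm, long along its y, a bystander. Origin at the centre of its underside.

How it is judged:
By the outcome, as a careful person would: the job done as asked, in the order asked, and still so for the second after the job is handed in, with the robot touching nothing.
It also fails if it takes over 64 s, if anything falls off the work surface, if the arm or the gripper's body presses on something with over 40 N, if the wrist force passes 120 N, or if a joint passes its speed limit or range.

## Working session

There is one attempt and no reset: what is moved stays moved. The work goes in short steps, Python scripts to look and compute and a tool call to move; the robot and the scene stay as the last step left them, time stands still between calls to the robot, and variables do not carry over. Pictures are saved under pics/ and viewed, about 8 in all and at most 12, crops included, and the job is handed in when it is done.

Besides the shell and the picture viewer there is one more tool, called after "Request:" by a JSON object that holds its "name" and its "arguments", one argument or row to a line. carry_out: Moves the arm, as the interface text tells. Its arguments: {"type":"object","properties":{"rows":{"type":"string"}},"required":["rows"]}

```bash
mkdir -p pics
cat > h.py <<'E'
import numpy as np, cv2
from workcell import r
def grab(n):
    o=r.get_obs(); f=r.grab_frame(n); f['obs']=o
    h=f['image'].shape[0]; f['f']=h/2/np.tan(np.radians(f['fovy'])/2)
    if n=='wrist':
        from scipy.spatial.transform import Rotation as R
        T=np.eye(4); T[:3,:3]=R.from_euler('xyz',o['tool_rot'],degrees=True).as_matrix(); T[:3,3]=o['ee_pos']
        f['c2w']=T@f['T_tool_cam']
    else: f['c2w']=np.linalg.inv(f['world_to_cam'])
    return f
def rays(f,uv):
    uv=np.atleast_2d(np.asarray(uv,float)); d=(uv-[f['cx'],f['cy']])/f['f']; s=d.copy()
    for _ in range(20): s=d/(1+f['k1']*(s**2).sum(1,keepdims=True))
    return np.c_[s,np.ones(len(s))]
def onz(f,uv,z):
    d=rays(f,uv)@f['c2w'][:3,:3].T; c=f['c2w'][:3,3]
    return c+d*((z-c[2])/d[:,2])[:,None]
def depth(f,uv):
    uv=np.atleast_2d(uv); q=np.array([f['range_z'][int(v),int(u)] for u,v in uv])
    return (rays(f,uv)*q[:,None])@f['c2w'][:3,:3].T+f['c2w'][:3,3]
def save(f,n): cv2.imwrite('pics/'+n,f['image'][:,:,::-1])
E
python3 - <<'E'
from h import *
import pickle
o=r.get_obs();print({k:np.round(v,3) for k,v in o.items()})
for n in('scene','side'):
    f=grab(n);save(f,n+'1.png');pickle.dump(f,open(n+'.pkl','wb'));print(n,f['c2w'].round(2),f['k1'],f['f'])
E
```

```text
{'time': np.float64(0.0), 'joint_positions': array([-7.0261e+01,  3.0280e+00,  8.0314e+01,  1.0000e-03,  9.6749e+01,
       -4.0290e+00]), 'qd': array([ 0.032, -0.066,  0.056,  0.012, -0.02 ,  0.055]), 'joint_torque': array([ 1.0000e-03, -3.8167e+01, -3.6018e+01, -0.0000e+00,  6.0000e-03,
        0.0000e+00]), 'ee_pos': array([ 0.212, -0.48 ,  0.23 ]), 'tool_rot': array([-1.79909e+02, -8.00000e-03,  2.37690e+01]), 'contact_force': array([-0.488, -0.35 , -0.094]), 'moment': array([-0.017,  0.032,  0.025]), 'gripper_width': np.float64(0.086)}
scene [[-0.87 -0.18  0.46  0.08]
 [-0.49  0.34 -0.8   0.9 ]
 [-0.02 -0.92 -0.38  0.38]
 [ 0.    0.    0.    1.  ]] -0.013386049460836491 479.5103387449272
side [[-0.87 -0.31  0.37  0.13]
 [-0.49  0.57 -0.66  0.82]
 [-0.   -0.76 -0.65  0.62]
 [ 0.    0.    0.    1.  ]] -0.02060740834257796 412.04928150549114
```

View pics/side1.png

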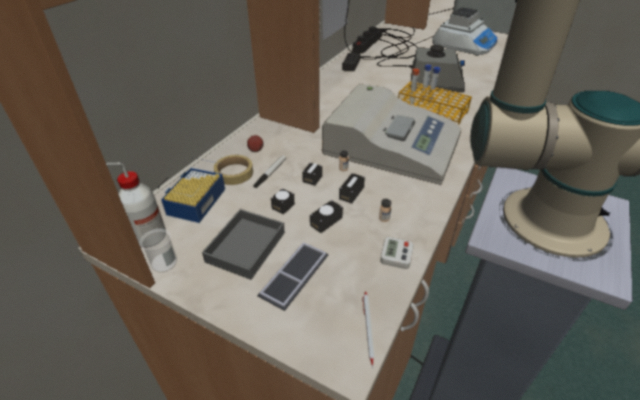

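View pics/scene1.png

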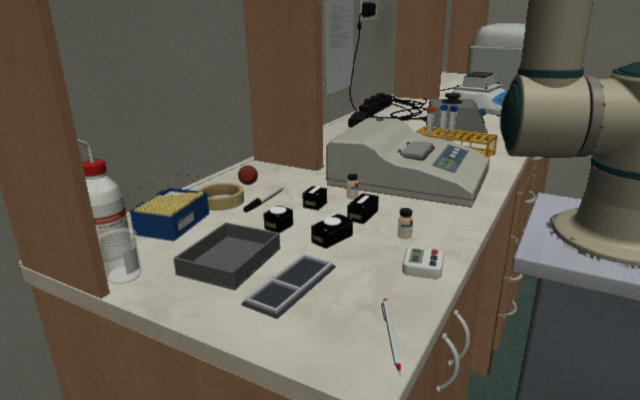

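Side picture: long_round (326,215), short_round (283,201), short_strip (312,173), long_strip (351,187), tray (294,275), bin (245,242), vials (344,160) and (386,210), timer (397,250). The tall instrument stands behind the modules. Next, a rectified top view from this picture.

```bash
cat >> h.py <<'E'
def ortho(f,z,x0,x1,y0,y1,s=1000):
    # image up = +x, left = +y ; s px per m
    xs=x1-np.arange(int((x1-x0)*s))/s; ys=y1-np.arange(int((y1-y0)*s))/s
    X,Y=np.meshgrid(xs,ys,indexing='ij'); P=np.stack([X,Y,np.full_like(X,z)],-1)
    W=np.linalg.inv(f['c2w']); c=P@W[:3,:3].T+W[:3,3]; d=c[...,:2]/c[...,2:]
    d=d*(1+f['k1']*(d**2).sum(-1,keepdims=True)); uv=(d*f['f']+[f['cx'],f['cy']]).astype(np.float32)
    return cv2.remap(f['image'],uv[...,0],uv[...,1],cv2.INTER_CUBIC)
E
python3 - <<'E'
from h import *
import pickle
f=pickle.load(open('side.pkl','rb'))
for n,p in dict(lr=(326,211),sr=(283,197),ss=(312,169),ls=(351,183),tray=(294,275),bin=(245,245),v1=(344,154),v2=(386,203),timer=(397,245)).items():
    print(n,onz(f,p,dict(tray=.004,bin=.004,v1=.05,v2=.05,timer=.02).get(n,.036)).round(3),depth(f,p).round(3))
im=ortho(f,.036,.25,.8,-.2,.55)
g=cv2.GaussianBlur(im,(3,3),0)
for k in range(0,750,50): cv2.line(im,(k,0),(k,549),(255,0,0) if k==550 else (120,160,120),1)
for k in range(0,550,50): cv2.line(im,(0,k),(749,k),(255,0,0) if k==300 else (120,160,120),1)
cv2.imwrite('pics/o1.png',im[:,:,::-1])
E
```

```text
lr [[0.434 0.249 0.036]] [[0.434 0.249 0.036]]
sr [[0.539 0.254 0.036]] [[0.537 0.256 0.038]]
ss [[0.534 0.134 0.036]] [[0.533 0.135 0.037]]
ls [[0.429 0.138 0.036]] [[0.428 0.14  0.038]]
tray [[0.418 0.405 0.004]] [[0.419 0.404 0.002]]
bin [[0.547 0.388 0.004]] [[0.547 0.388 0.004]]
v1 [[0.486 0.059 0.05 ]] [[0.486 0.06  0.05 ]]
v2 [[0.328 0.179 0.05 ]] [[0.327 0.182 0.052]]
timer [[0.271 0.253 0.02 ]] [[0.271 0.254 0.02 ]]
```

View pics/o1.png

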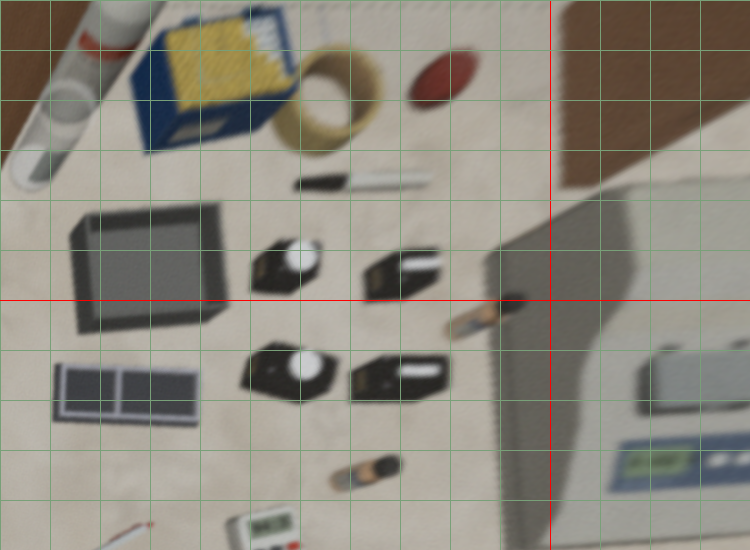

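The view shows two rows of modules, the tray nearer the robot with the long nest at its right (lower y), and the bin behind it. I'll check the instrument's height, then fly over for a close look.

Run:
```python
from h import *
import pickle
f=pickle.load(open('side.pkl','rb'))
uv=[(u,v) for v in range(60,180,6) for u in range(325,480,6)]
P=depth(f,uv); P=P[(P[:,1]<.05)&(P[:,0]<.75)&(P[:,1]>-.7)]
for lo in np.arange(-.7,.05,.1):
    m=(P[:,1]>=lo)&(P[:,1]<lo+.1)
    if m.any(): print(lo.round(2),P[m].max(0).round(2),P[m].min(0).round(2))
g=grab('wrist');print(g['T_tool_cam'].round(3),g['f'],g['c2w'].round(3))
```

```text
-0.7 [ 0.74 -0.6   0.08] [ 0.23 -0.7  -0.38]
-0.6 [ 0.75 -0.5   0.1 ] [ 0.29 -0.6  -0.  ]
-0.5 [ 0.75 -0.4   0.1 ] [ 0.27 -0.5  -0.  ]
-0.4 [ 0.75 -0.3   0.12] [ 0.26 -0.4  -0.  ]
-0.3 [ 0.72 -0.2   0.08] [ 0.24 -0.29 -0.  ]
-0.2 [ 0.66 -0.1   0.12] [ 0.21 -0.2  -0.02]
-0.1 [ 0.56 -0.    0.12] [ 0.22 -0.1  -0.  ]
-0.0 [0.56 0.04 0.12] [ 0.26  0.   -0.  ]
[[ 0.    -0.966 -0.258  0.065]
 [ 1.     0.    -0.    -0.   ]
 [ 0.001 -0.258  0.966 -0.143]
 [ 0.     0.     0.     1.   ]] 357.42538215696027 [[ 0.403 -0.884 -0.237  0.271]
 [-0.915 -0.39  -0.102 -0.454]
 [-0.002  0.258 -0.966  0.373]
 [ 0.     0.     0.     1.   ]]
```

Request:
{"name": "carry_out", "arguments": {
  "rows": "0.45 0.97 0.33 0 0 0.736 -1;0.45 0.97 0.33 0 0 0.736 -1;0.45 0.97 0.33 0 0 0.736 -1;0.45 0.97 0.33 0 0 0.736 -1;0.45 0.97 0.33 0 0 0.736 -1;0.45 0.97 0.33 0 0 0.736 -1;0.45 0.97 0.33 0 0 0.736 -1;0.45 0.97 0.33 0 0 0.736 -1"
}}

```text
time: 0.95
ee_pos: [0.348, -0.1866, 0.3322]
tool_rot: [179.8, 0.1, 90.6]
contact_force: [0.1, -1.1, 0.9]
gripper_width: 0.0852
```

Request:
{"name": "carry_out", "arguments": {
  "rows": "0.2 0.97 0 0 0 0 -1;0.2 0.97 0 0 0 0 -1;0.2 0.97 0 0 0 0 -1;0.2 0.97 0 0 0 0 -1;0.2 0.97 0 0 0 0 -1;0.2 0.97 0 0 0 0 -1"
}}

```text
time: 1.55
ee_pos: [0.4064, 0.1038, 0.3303]
tool_rot: [180.0, 0.0, 90.0]
contact_force: [1.3, -0.4, 0.0]
gripper_width: 0.0852
```

Request:
{"name": "carry_out", "arguments": {
  "rows": "0.18 0.6 0 0 0 0 -1;0.18 0.6 0 0 0 0 -1;0.18 0.6 0 0 0 0 -1;0.18 0.6 0 0 0 0 -1;0.18 0.6 0 0 0 0 -1;0.18 0.6 0 0 0 0 -1"
}}

```text
time: 2.15
ee_pos: [0.4605, 0.2819, 0.3294]
tool_rot: [-179.9, 0.1, 90.1]
contact_force: [-0.3, -0.0, 0.5]
gripper_width: 0.0856
```

Run:
```python
from h import *
import pickle
f=grab('wrist');pickle.dump(f,open('w1.pkl','wb'));save(f,'w1.png')
print(f['obs']['ee_pos'],f['obs']['tool_rot'],f['obs']['joint_positions'].round(1))
im=ortho(f,.036,.37,.62,.05,.55,1600);
cv2.imwrite('pics/w1o.png',im[:,:,::-1])
```

```text
[0.46047452 0.28189775 0.32938076] [-1.79911093e+02  6.50235328e-02  9.00776792e+01] [ 27.6   5.6  66.4  -0.  108.1  27.5]
```

View pics/w1o.png

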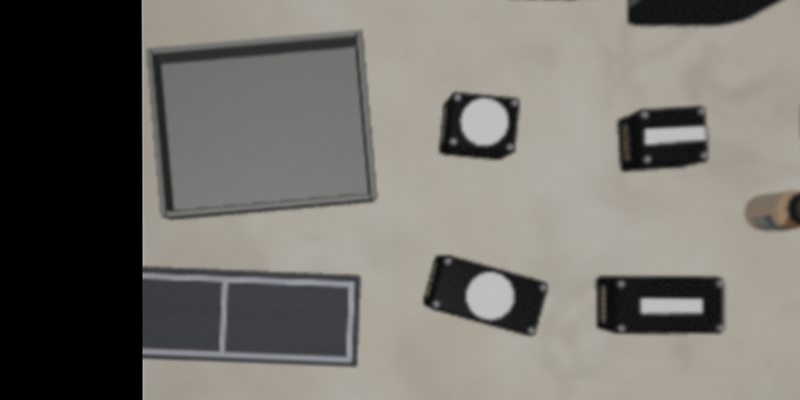

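Module centres (scale 1600 px/m): long_round (490,296), short_round (485,122), short_strip (673,135), long_strip (671,305); the bin is centred near (263,124). Next I measure precisely using depth for the modules and bin, and a tray-level crop.

```bash
cat >> h.py <<'E'
def cloud(f):
    v,u=np.mgrid[0:400,0:640]; q=f['range_z'].ravel(); m=q>0
    return (rays(f,np.c_[u.ravel(),v.ravel()][m])*q[m][:,None])@f['c2w'][:3,:3].T+f['c2w'][:3,3]
def top(P,c,rad,zl,zh):
    S=P[(np.hypot(*(P[:,:2]-c).T)<rad)&(P[:,2]>zl)&(P[:,2]<zh)]
    (cx,cy),(w,h),a=cv2.minAreaRect((S[:,:2]*1000).astype(np.float32))
    if w<h: w,h,a=h,w,a+90
    return np.round([cx,cy,w,h,a%180,np.median(S[:,2])*1000],1)
E
python3 - <<'E'
from h import *
import pickle
f=pickle.load(open('w1.pkl','rb'));P=cloud(f)
for n,c,rad in[('lr',(.435,.244),.05),('sr',(.544,.247),.05),('ss',(.535,.129),.05),('ls',(.429,.131),.05)]: print(n,top(P,c,rad,.031,.045))
print('bin',top(P,(.543,.386),.1,.025,.035))
print('tray',top(P,(.42,.41),.12,.008,.014))
im=ortho(f,.011,.37,.47,.3,.5,4000);cv2.imwrite('pics/t1.png',im[:,:,::-1])
E
```

```text
lr [435.5 244.   69.5  35.9  74.4  34.3]
sr [544.3 247.6  44.2  36.   84.3  34.9]
ss [536.1 127.7  44.6  35.9  93.7  34.2]
ls [428.6 130.9  69.5  35.   89.7  34. ]
bin [544.5 387.5 138.5 108.4  94.9  29.8]
tray [458.1 395.4 141.8 135.7  85.3  10.8]
```

View pics/t1.png

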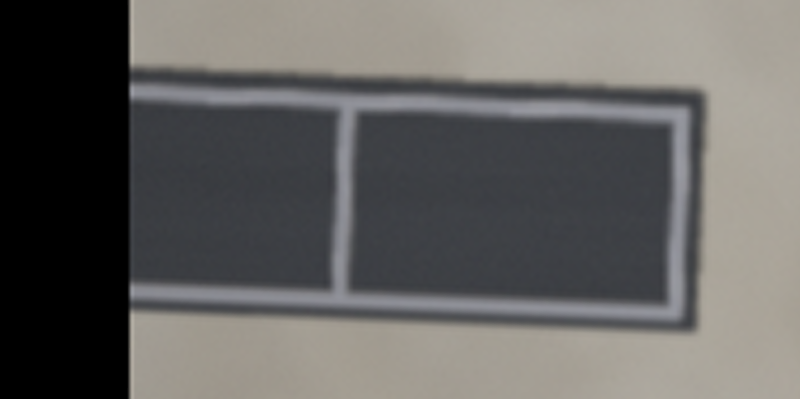

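Sizes match (69.5×36, 44×36, bin 138.5×108). In the crop the long nest corners are (357,110), (673,123), (666,303) and (350,293), so its centre is (0.418, 0.372) at 88°. That puts the short nest at about (0.421, 0.443). Bin (0.5445, 0.3875) at 95°. Picking long_round.

Request:
{"name": "carry_out", "arguments": {
  "rows": "-0.083 -0.126 -0.9 0 0 -0.174 -1;-0.083 -0.126 -0.9 0 0 -0.174 -1;-0.083 -0.126 -0.9 0 0 -0.174 -1;-0.083 -0.126 -0.9 0 0 -0.174 -1;-0.083 -0.126 -0.9 0 0 -0.174 -1;-0.083 -0.126 -0.9 0 0 -0.174 -1;-0.083 -0.126 -0.9 0 0 -0.174 -1;-0.083 -0.126 -0.9 0 0 -0.174 -1"
}}

```text
time: 3.0
ee_pos: [0.4365, 0.2433, 0.062]
tool_rot: [179.9, -0.1, 74.3]
contact_force: [-0.2, -0.2, -0.4]
gripper_width: 0.0855
```

Request:
{"name": "carry_out", "arguments": {
  "rows": "-0.003 0.002 -0.187 0 0 0 -1;-0.003 0.002 -0.187 0 0 0 -1;-0.003 0.002 -0.187 0 0 0 1;-0.003 0.002 -0.187 0 0 0 1;-0.003 0.002 -0.187 0 0 0 1;-0.003 0.002 -0.187 0 0 0 1;-0.003 0.002 -0.187 0 0 0 1;-0.003 0.002 -0.187 0 0 0 1;-0.003 0.002 -0.187 0 0 0 1"
}}

```text
time: 3.9
ee_pos: [0.4362, 0.245, 0.0065]
tool_rot: [179.8, -0.1, 74.4]
contact_force: [-0.5, 0.4, 5.8]
gripper_width: 0.0353
```

Request:
{"name": "carry_out", "arguments": {
  "rows": "0 0 0.15 0 0 0 1;0 0 0.25 0 0 0 1;-0.061 0.423 0.25 0 0 0.151 1;-0.061 0.423 0.25 0 0 0.151 1;-0.061 0.423 0.25 0 0 0.151 1;-0.061 0.423 0.25 0 0 0.151 1;-0.061 0.423 0.12 0 0 0.151 1;-0.061 0.423 0.12 0 0 0.151 1;-0.061 0.423 0.12 0 0 0.151 1"
}}

```text
time: 4.8
ee_pos: [0.4162, 0.3704, 0.0403]
tool_rot: [-179.9, 0.1, 87.9]
contact_force: [0.1, 0.1, -0.6]
gripper_width: 0.0349
```

Run:
```python
from h import *
f=grab('wrist');print(f['obs']['ee_pos'].round(4),f['obs']['tool_rot'].round(2))
s=grab('side')
cv2.imwrite('pics/g1.png',np.hstack([cv2.resize(f['image'],(480,300)),cv2.resize(s['image'][190:330,220:380],(320,280))[:,:,:] if 0 else cv2.copyMakeBorder(cv2.resize(s['image'][190:330,220:380],(320,280)),0,20,0,0,0)])[:,:,::-1])
```

```text
[0.4162 0.3704 0.0403] [-1.7992e+02  8.0000e-02  8.7900e+01]
```

View pics/g1.png

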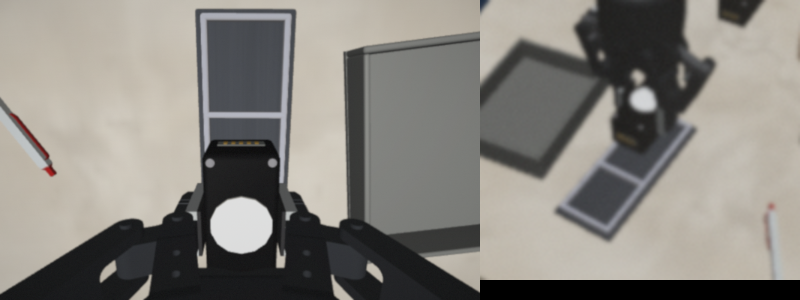

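Wrist view: the module is held straight, and the tray is centred slightly right of it (about 246 against 241). I'll measure the tray's corners from this closer view.

Run:
```python
from h import *
f=grab('wrist');print(f['obs']['ee_pos'].round(4))
im=ortho(f,.011,.37,.47,.37,.5,6000);cv2.imwrite('pics/t2.png',im[:,:,::-1])
P=cloud(f)
S=P[(P[:,2]>.0085)&(P[:,2]<.0135)&(abs(P[:,0]-.42)<.045)&(P[:,1]>.41)]
b=np.histogram(S[:,0]*1000,np.arange(385,456,1))
print([(int(e),int(n)) for n,e in zip(*b) if n>20])
b=np.histogram(S[:,1]*1000,np.arange(405,480,1))
print([(int(e),int(n)) for n,e in zip(*b) if n>20])
# held module top
print(top(P,(.416,.37),.06,.062,.08))
```

```text
[0.4174 0.3714 0.0421]
[(393, 65), (394, 176), (395, 281), (396, 317), (397, 286), (398, 153), (399, 45), (400, 36), (401, 43), (402, 39), (403, 39), (404, 38), (405, 39), (406, 40), (407, 37), (408, 39), (409, 39), (410, 38), (411, 36), (412, 38), (413, 39), (414, 37), (415, 38), (416, 39), (417, 42), (418, 39), (419, 38), (420, 36), (421, 44), (422, 40), (423, 34), (424, 36), (425, 45), (426, 39), (427, 36), (428, 36), (429, 43), (430, 39), (431, 37), (432, 35), (433, 40), (434, 43), (435, 41), (436, 38), (437, 40), (438, 43), (439, 39), (440, 33), (441, 44), (442, 43), (443, 137), (444, 244), (445, 307), (446, 294), (447, 207), (448, 80)]
[(410, 32), (411, 44), (412, 151), (413, 222), (414, 233), (415, 211), (416, 94), (417, 41), (418, 34), (419, 33), (420, 33), (421, 33), (422, 34), (423, 32), (424, 36), (425, 38), (426, 41), (427, 39), (428, 35), (429, 34), (430, 36), (431, 39), (432, 42), (433, 40), (434, 35), (435, 35), (436, 35), (437, 44), (438, 40), (439, 36), (440, 35), (441, 39), (442, 45), (443, 38), (444, 33), (445, 39), (446, 50), (447, 37), (448, 37), (449, 40), (450, 44), (451, 36), (452, 39), (453, 44), (454, 40), (455, 39), (456, 47), (457, 41), (458, 41), (459, 42), (460, 44), (461, 38), (462, 47), (463, 36), (464, 49), (465, 46), (466, 42), (467, 47), (468, 48), (469, 131), (470, 278), (471, 298), (472, 289), (473, 186), (474, 57)]
[417.2 373.7  63.1  62.5  88.1  69.9]
```

View pics/t2.png

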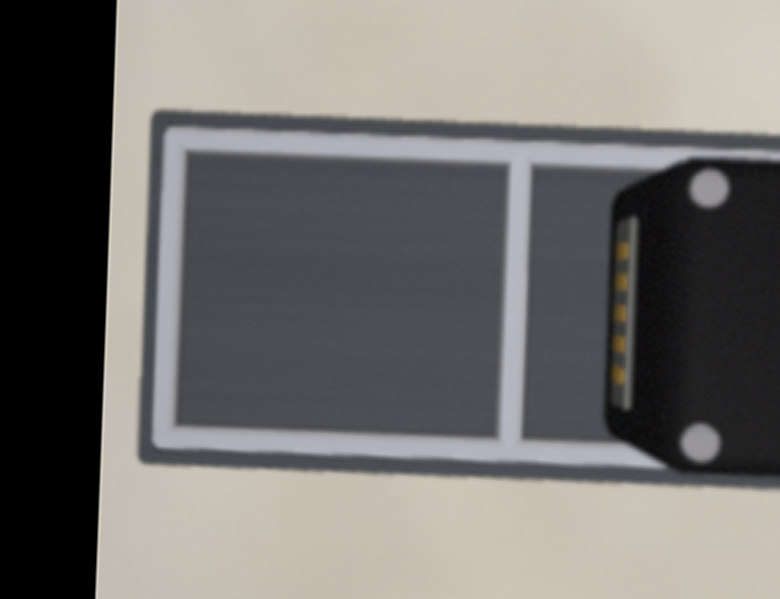

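The short nest from this view is (0.4209, 0.4428) and the long nest (0.419, 0.372), both at about 88°, agreeing with before. Lowering and releasing.

Request:
{"name": "carry_out", "arguments": {
  "rows": "0.005 0.006 -0.06 0 0 0 1;0.005 0.006 -0.103 0 0 0 1;0.005 0.006 -0.103 0 0 0 1;0.005 0.006 -0.103 0 0 0 1;0.005 0.006 -0.103 0 0 0 -1;0.005 0.006 -0.103 0 0 0 -1;0.005 0.006 -0.103 0 0 0 -1;0.005 0.006 -0.103 0 0 0 -1;0.005 0.006 -0.103 0 0 0 -1"
}}

```text
time: 5.85
ee_pos: [0.4179, 0.373, 0.0093]
tool_rot: [-180.0, 0.0, 87.9]
contact_force: [0.3, -1.4, -0.3]
gripper_width: 0.0855
```

Request:
{"name": "carry_out", "arguments": {
  "rows": "0 0 0.15 0 0 0 -1;0 0 0.3 0 0 0 -1;0.421 -0.418 0.3 0 0 -0.04 -1;0.421 -0.418 0.3 0 0 -0.04 -1;0.421 -0.418 0.3 0 0 -0.04 -1;0.421 -0.418 0.3 0 0 -0.04 -1;0.421 -0.418 0.17 0 0 -0.04 -1;0.421 -0.418 0.17 0 0 -0.04 -1;0.421 -0.418 0.17 0 0 -0.04 -1;0.421 -0.418 0.17 0 0 -0.04 -1"
}}

```text
time: 6.85
ee_pos: [0.5446, 0.2485, 0.0621]
tool_rot: [179.9, -0.1, 84.4]
contact_force: [-0.4, 0.4, 0.3]
gripper_width: 0.0855
```

Request:
{"name": "carry_out", "arguments": {
  "rows": "0 -0.002 -0.187 0 0 0 -1;0 -0.002 -0.187 0 0 0 -1;0 -0.002 -0.187 0 0 0 1;0 -0.002 -0.187 0 0 0 1;0 -0.002 -0.187 0 0 0 1;0 -0.002 -0.187 0 0 0 1;0 -0.002 -0.187 0 0 0 1;0 -0.002 -0.187 0 0 0 1;0 -0.002 -0.187 0 0 0 1"
}}

```text
time: 7.75
ee_pos: [0.5457, 0.2476, 0.0067]
tool_rot: [179.8, -0.1, 84.3]
contact_force: [-0.1, -0.3, 6.4]
gripper_width: 0.0352
```

Request:
{"name": "carry_out", "arguments": {
  "rows": "0 0 0.15 0 0 0 1;0 0 0.31 0 0 0 1;-0.417 0.65 0.31 0 0 0.041 1;-0.417 0.65 0.31 0 0 0.041 1;-0.417 0.65 0.31 0 0 0.041 1;-0.417 0.65 0.31 0 0 0.041 1;-0.417 0.65 0.31 0 0 0.041 1;-0.417 0.65 0.15 0 0 0.041 1;-0.417 0.65 0.15 0 0 0.041 1;-0.417 0.65 0.15 0 0 0.041 1"
}}

```text
time: 8.75
ee_pos: [0.4189, 0.4413, 0.0489]
tool_rot: [-179.9, 0.1, 88.0]
contact_force: [0.9, 0.2, -0.2]
gripper_width: 0.0353
```

Run:
```python
from h import *
f=grab('side');f=grab('wrist');print(f['obs']['ee_pos'].round(4),f['obs']['tool_rot'].round(1),f['obs']['gripper_width'])
s=grab('side')
cv2.imwrite('pics/g2.png',np.hstack([cv2.resize(f['image'],(480,300)),cv2.copyMakeBorder(cv2.resize(s['image'][190:330,220:380],(320,280)),0,20,0,0,0)])[:,:,::-1])
```

```text
[0.4199 0.4419 0.0507] [180.  -0.  88.] 0.03470113031503931
```

View pics/g2.png

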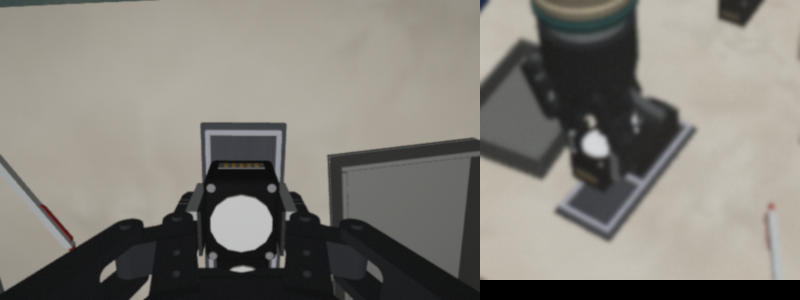

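The module is straight over the short nest. Lowering and releasing.

Request:
{"name": "carry_out", "arguments": {
  "rows": "0.003 0.003 -0.07 0 0 0 1;0.003 0.003 -0.128 0 0 0 1;0.003 0.003 -0.128 0 0 0 1;0.003 0.003 -0.128 0 0 0 1;0.003 0.003 -0.128 0 0 0 -1;0.003 0.003 -0.128 0 0 0 -1;0.003 0.003 -0.128 0 0 0 -1;0.003 0.003 -0.128 0 0 0 -1;0.003 0.003 -0.128 0 0 0 -1"
}}

```text
time: 9.8
ee_pos: [0.4201, 0.443, 0.011]
tool_rot: [180.0, -0.0, 88.0]
contact_force: [-1.3, -0.7, 1.1]
gripper_width: 0.0857
```

Request:
{"name": "carry_out", "arguments": {
  "rows": "0 0 0.15 0 0 0 -1;0 0 0.33 0 0 0 -1;0.028 -1 0.33 0 0 0.019 -1;0.028 -1 0.33 0 0 0.019 -1;0.028 -1 0.33 0 0 0.019 -1;0.028 -1 0.33 0 0 0.019 -1;0.028 -1 0.33 0 0 0.019 -1;0.028 -1 0.33 0 0 0.019 -1;0.028 -1 0.33 0 0 0.019 -1;0.028 -1 0.33 0 0 0.019 -1"
}}

```text
time: 10.8
ee_pos: [0.4288, 0.1422, 0.1102]
tool_rot: [180.0, -0.0, 89.6]
contact_force: [-0.3, 0.5, -0.1]
gripper_width: 0.0848
```

Request:
{"name": "carry_out", "arguments": {
  "rows": "0 -0.038 -0.1 0 0 0 -1;0 -0.038 -0.25 0 0 0 -1;0 -0.038 -0.347 0 0 0 -1;0 -0.038 -0.347 0 0 0 -1;0 -0.038 -0.347 0 0 0 1;0 -0.038 -0.347 0 0 0 1;0 -0.038 -0.347 0 0 0 1;0 -0.038 -0.347 0 0 0 1;0 -0.038 -0.347 0 0 0 1;0 -0.038 -0.347 0 0 0 1"
}}

```text
time: 11.8
ee_pos: [0.4298, 0.132, 0.0076]
tool_rot: [179.8, -0.1, 89.7]
contact_force: [-1.0, 1.3, 5.7]
gripper_width: 0.035
```

Request:
{"name": "carry_out", "arguments": {
  "rows": "0 0 0.15 0 0 0 1;0 0 0.32 0 0 0 1;0.375 0.938 0.32 0 0 0.058 1;0.375 0.938 0.32 0 0 0.058 1;0.375 0.938 0.32 0 0 0.058 1;0.375 0.938 0.32 0 0 0.058 1;0.375 0.938 0.32 0 0 0.058 1;0.375 0.938 0.32 0 0 0.058 1;0.375 0.938 0.32 0 0 0.058 1;0.375 0.938 0.25 0 0 0.058 1"
}}

```text
time: 12.8
ee_pos: [0.5422, 0.4152, 0.0827]
tool_rot: [179.8, -0.1, 95.1]
contact_force: [0.7, 0.7, -1.0]
gripper_width: 0.035
```

Request:
{"name": "carry_out", "arguments": {
  "rows": "0 0 -0.1 0 0 0 1;0 0 -0.19 0 0 0 1;0 0 -0.232 0 0 0 1;0 0 -0.232 0 0 0 1;0 0 -0.232 0 0 0 1;0 0 -0.232 0 0 0 0;0 0 -0.232 0 0 0 0;0 0 -0.232 0 0 0 0;0 0 -0.232 0 0 0 0"
}}

```text
time: 13.7
ee_pos: [0.5411, 0.413, 0.0113]
tool_rot: [180.0, -0.0, 95.0]
contact_force: [0.4, 0.4, -0.2]
gripper_width: 0.0425
```

Request:
{"name": "carry_out", "arguments": {
  "rows": "0 0 0.1 0 0 0 0;0 0 0.24 0 0 0 0;0 0 0.36 0 0 0 -1;-0.017 -0.951 0.36 0 0 -0.014 -1;-0.017 -0.951 0.36 0 0 -0.014 -1;-0.017 -0.951 0.36 0 0 -0.014 -1;-0.017 -0.951 0.36 0 0 -0.014 -1;-0.017 -0.951 0.36 0 0 -0.014 -1;-0.017 -0.951 0.36 0 0 -0.014 -1;-0.017 -0.951 0.36 0 0 -0.014 -1"
}}

```text
time: 14.7
ee_pos: [0.536, 0.1237, 0.1195]
tool_rot: [180.0, 0.1, 93.4]
contact_force: [0.2, -0.2, -0.2]
gripper_width: 0.0858
```

Run:
```python
from h import *
f=grab('wrist');print(f['obs']['ee_pos'].round(4),f['obs']['tool_rot'].round(1),f['obs']['gripper_width'])
P=cloud(f);print('ss',top(P,(.536,.128),.04,.031,.045))
s=grab('side');Q=cloud(s)
for n,c in(('lr',(.419,.372)),('sr',(.421,.443)),('ls',(.542,.413))): print(n,top(Q,c,.05,.036,.046))
cv2.imwrite('pics/g3.png',cv2.resize(s['image'][150:320,190:370],(720,600),interpolation=cv2.INTER_CUBIC)[:,:,::-1])
```

```text
[0.536  0.1237 0.1195] [1.80e+02 1.00e-01 9.34e+01] 0.08577737970983816
ss [536.1 128.2  43.3  35.9  93.8  34.2]
lr [418.8 379.9  83.8  36.1  88.3  38.7]
sr [420.9 429.4  72.2  35.6  87.3  38.7]
ls [541.4 411.3  69.8  36.   95.7  38.3]
```

View pics/g3.png

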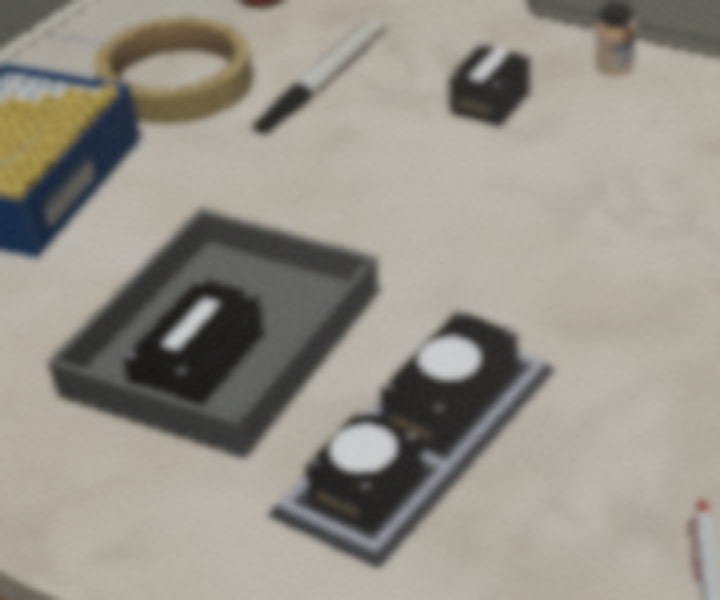

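Both passed modules sit down in their nests (tops at 38.7 mm, as expected). long_strip lies on the bin floor at the far end. Picking short_strip, measured at (0.536, 0.128).

Request:
{"name": "carry_out", "arguments": {
  "rows": "0 0 -0.15 0 0 0 -1;0 0 -0.28 0 0 0 -1;0 0 -0.38 0 0 0 -1;0 0 -0.38 0 0 0 -1;0 0 -0.38 0 0 0 1;0 0 -0.38 0 0 0 1;0 0 -0.38 0 0 0 1;0 0 -0.38 0 0 0 1;0 0 -0.38 0 0 0 1;0 0 -0.38 0 0 0 1"
}}

```text
time: 15.8
ee_pos: [0.5373, 0.128, 0.0073]
tool_rot: [179.8, -0.0, 93.7]
contact_force: [0.8, 1.4, 6.4]
gripper_width: 0.035
```

Request:
{"name": "carry_out", "arguments": {
  "rows": "0 0 0.15 0 0 0 1;0 0 0.32 0 0 0 1;0.035 0.739 0.32 0 0 0.014 1;0.035 0.739 0.32 0 0 0.014 1;0.035 0.739 0.32 0 0 0.014 1;0.035 0.739 0.32 0 0 0.014 1;0.035 0.739 0.32 0 0 0.014 1;0.035 0.739 0.25 0 0 0.014 1;0.035 0.739 0.2 0 0 0.014 1;0.035 0.739 0.2 0 0 0.014 1"
}}

```text
time: 16.8
ee_pos: [0.5448, 0.348, 0.0617]
tool_rot: [-179.7, 0.2, 94.9]
contact_force: [-0.5, 0.1, -1.2]
gripper_width: 0.0352
```

Run:
```python
from h import *
f=grab('side');f=grab('wrist');print(f['obs']['ee_pos'].round(4),f['obs']['tool_rot'].round(1),f['obs']['gripper_width'])
cv2.imwrite('pics/g4.png',f['image'][:,:,::-1])
P=cloud(f); S=P[(P[:,2]>.036)&(P[:,2]<.041)&(abs(P[:,0]-.542)<.018)&(P[:,1]>.36)&(P[:,1]<.46)]
print(S.min(0),S.max(0))
```

```text
[0.5457 0.3482 0.0636] [-1.798e+02  1.000e-01  9.490e+01] 0.03517854976601494
[0.52400723 0.37510126 0.03600898] [0.55993861 0.44638433 0.0409893 ]
```

View pics/g4.png

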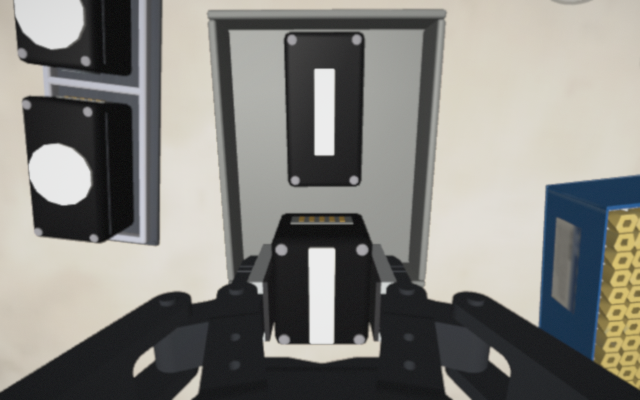

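The wrist view shows long_strip's near end at y≈0.375 and the held module just in front of it, ending at 0.370 with the wall at 0.323. It fits, so lowering.

Request:
{"name": "carry_out", "arguments": {
  "rows": "0.003 0.002 -0.08 0 0 0 1;0.003 0.002 -0.14 0 0 0 1;0.003 0.002 -0.168 0 0 0 1;0.003 0.002 -0.168 0 0 0 1;0.003 0.002 -0.168 0 0 0 1;0.003 0.002 -0.168 0 0 0 0;0.003 0.002 -0.168 0 0 0 0;0.003 0.002 -0.168 0 0 0 0;0.003 0.002 -0.168 0 0 0 0"
}}

```text
time: 17.8
ee_pos: [0.5475, 0.35, 0.0152]
tool_rot: [180.0, -0.0, 95.0]
contact_force: [-0.3, -0.1, 0.4]
gripper_width: 0.0428
```

Request:
{"name": "carry_out", "arguments": {
  "rows": "0 0 0.1 0 0 0 0;0 0 0.24 0 0 0 0;0 0 0.38 0 0 0 0;0 -0.3 0.7 0 0 0 -1;0 -0.3 0.9 0 0 0 -1;0 -0.3 0.9 0 0 0 -1;0 -0.3 0.9 0 0 0 -1;0 -0.3 0.9 0 0 0 -1;0 -0.3 0.9 0 0 0 -1"
}}

```text
time: 18.7
ee_pos: [0.5475, 0.2598, 0.2851]
tool_rot: [179.9, -0.0, 94.9]
contact_force: [0.1, 0.3, -0.6]
gripper_width: 0.0855
```

Run:
```python
from h import *
f=grab('wrist');print(f['obs']['ee_pos'].round(4),f['obs']['contact_force'],f['obs']['gripper_width'])
cv2.imwrite('pics/g5.png',f['image'][:,:,::-1])
P=cloud(f)
print('ls',top(P,(.541,.418),.038,.036,.044),'ss',top(P,(.5475,.349),.026,.036,.044))
```

```text
[0.5475 0.2598 0.2851] [ 0.06508097  0.25397977 -0.5633988 ] 0.08552138002903789
ls [542.  404.1  47.6  35.6  95.8  38.3] ss [547.9 350.   43.1  35.2  96.   38.3]
```

View pics/g5.png

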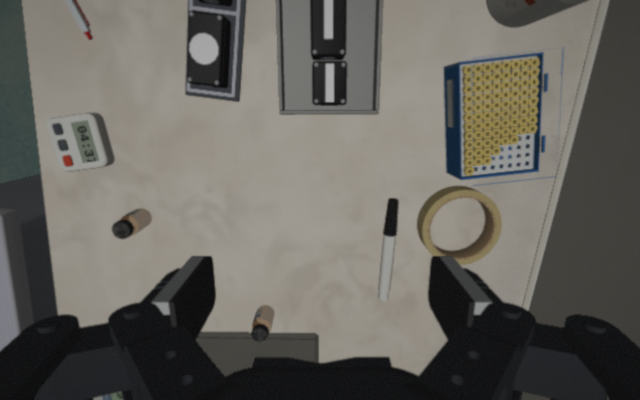

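Both rejects lie flat on the bin floor (tops at 38.3 mm), and the vials, timer and marker stand undisturbed. Handing in.

```bash
python3 -c "
from workcell import r
print(r.finish_job())"
```

```text
the job is handed in; nothing more can be done
None
```

All four modules are sorted and the job is handed in, at about 19 s of the 64 s limit; `finish_job` gave no verdict.

- **Passed modules:** `long_round` lies in the long nest and `short_round` in the short nest, both tag up. From the side camera their tops measured 38.7 mm, which fits modules sitting on the 4 mm nest floor. That check came before the last module was moved. In the final wrist picture only part of the tray is in view and nothing there looks changed.
- **Rejected modules:** `long_strip` and `short_strip` lie end to end on the bin floor, tops at 38.3 mm.
- **Robot and bystanders:** the gripper is open and clear, about 0.28 m up, with no contact force beyond sensor noise. In the final picture the vials, timer and marker are standing or lying as they were.

**Checks that disagreed:** some automatic outline measurements came out the wrong size. The first tray outline took in other things, both nest modules came out too long because each picked up its neighbour, and the final `long_strip` outline was cut short by its search radius. For those I relied on the pictures, the heights and earlier measurements. Also, `long_round` was released about 2 mm lower than commanded, with no notable force.

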